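# Push the bottle row home in the feed track and shut the gate behind it

## Robot

A 6-joint arm with a two-finger parallel gripper is mounted at the origin on a cart in front of the work surface, level with it; the furniture and walls round the work are solid. World frame = base frame: x ahead of the robot, y to its left, z up, the work surface at z = 0. Lengths are in m, angles in rad, forces in N, time in s.
With the tool pointing down it reaches from about 0.375 to 0.925 m from the base axis. Payload 5.7 kg.
Tool frame: the origin (TCP) lies midway between the tips of the shut fingers; the grasp point (between the pads) lies 19 mm behind it; z points along the fingers, y is the line along which they close (so a half turn about z gives the same grasp; the last joint's range is limited). The gripper opens to 88 mm and grips with 3 to 60 N. Pads are 20 mm wide; open, the fingers measure 115 mm over their backs; the gripper's body (75 mm by 178 mm) begins 61 mm behind the grasp point.
Start: joints at [-1.461, 0.359, 1.51, -0, 1.272, -0.115], TCP at [0.134, -0.585, 0.223] pointing down, gripper open.
Joint ranges: [-2.97, 2.97], [-1.01, 2.36], [0.21, 2.38], [-0.96, 4.11], [0.2, 2.71], [-2.98, 2.98]. Speed limits (rad/s): [2.39, 2.39, 3.14, 3.14, 3.14, 3.14].

## Interface

Orientations are given as a unit quaternion [x, y, z, w].
In Python, from bench import move_ptp, servo_line, goto_joints, move_gripper, sleep, inverse_kinematics, capture, PlanningError, close_job, spot_in, silhouettes, current_clock, current_joint_pos, current_qvel, current_joint_torque, current_position, current_orientation, current_force, current_torque, current_finger_gap, current_grip_force gives the robot as it stands. Calls block until the motion is done:
- move_ptp(position, orientation): joint-space move of the TCP to a pose.
- servo_line(position, orientation=None, rate=0.15, contact_N=None): straight line of the TCP; orientation=None keeps the orientation; rate is the mean speed in m/s. With contact_N (N) it stops when the force on the tool has changed by that much, and returns True; else False.
- goto_joints(angles): joint-space move.
- move_gripper(opening): finger opening in m; the grip force is fixed at half the most; returns when the fingers have stopped.
- sleep(seconds).
- inverse_kinematics(position, orientation): joint angles nearest the present ones, or None.
- capture(name): name is "scene" or "top" or "wrist"; returns a dict with "image" (420x560x3 uint8, blue, green, red), "range_z" (420x560 float32, m along the optical axis (not along the pixel's ray), 0 where there is no reading), "intrinsics" (3x3 intrinsics, pixels), "R" (3x3) and "t" (3): a world point X has camera coordinates R X + t. Camera axes: x right, y down, z forward; pixel columns grow to the right and rows downward; lengths in m; the calibration is good to about 2 mm. A picture is of the moment at which its call begins.
A pose or a line that the arm cannot do raises PlanningError and nothing moves.
- close_job(): hands the job in; it is judged then, once.
Trained networks look in the newest picture that a camera, given by its name, has taken for a name from the list of things; names that differ only in an ending like _2 or _b are one class to them, and where a whole thing is asked for, a point or a joint stands for the part that bears it (a point fixed in the world has none). Each returns a list of dicts, best first, with "conf" (0 to 1); they miss things now and then, are a little off and sometimes report something else, mostly with a low value. They report only what shows in the picture. A call takes as long as a camera call. They do not tell look-alikes from the thing itself.
- spot_in(camera, query): "xy" ([column, row] in pixels, amid what is visible of it).
- silhouettes(camera, query): "region" (420x560 bool, what is visible of it) and "xy" ([column, row] in pixels, amid what is visible of it).
Readings, each from a call of its own:
- current_clock(): time.
- current_joint_pos(): joint angles.
- current_qvel(): joint speeds.
- current_joint_torque(): joint torques, N m.
- current_position(): TCP position.
- current_orientation(): TCP orientation.
- current_force(): force on the tool from outside, world axes, zero at the start.
- current_torque(): the same for the moment, N m.
- current_finger_gap(): finger opening in m.
- current_grip_force(): force on a finger pad.
Only numpy, scipy, OpenCV 4.12 (cv2) and the standard library are available. Lean on these libraries where they do the work, as an engineer would, in place of code of your own. Each camera call takes 0.05 s, during which the arm holds its last target. There are 200 camera calls.

## Task

Four small bottles stand in a row in the feed track. From behind the last one, push the whole row along the track as one train until the first bottle is against the end stop and the others are close up behind it, then push the swing gate round until it stands square across the track behind the last bottle. Use the fingertips only: do not grip, lift or tip a bottle or knock the row apart, and leave the vial, the beaker and the timer beside the track where they are.

Things in the scene. Friction and masses are not known exactly. Their poses are not given: they have to be found in the camera images.
- track: Fixed aluminium U-shaped feed track, 54 mm wide (x), 330 mm long (y). Origin: centre of its underside, on the bench; +y points along the track to the end stop, z up. Floor top 6 mm above the bench; side walls: inner faces at x = +/-23 mm, tops at 28 mm. End stop: cross plate 56 mm high, inner face at y = +155 mm. The other end (y = -165 mm) is open.
- gate (a joint): Swing gate on an upright hinge (point gate_hinge), angle in rad: 0 = shut, square across the track, at its limit; it grows as it opens; at 1.57 it points along track -y outside the wall, at most 2.4. Seen from above it shuts counter-clockwise. It stays where left (about 1 N at the tip moves it). Shut, it stands 8 mm clear of the last bottle when the row is home.
- gate_hinge (a point): Point on the hinge axis of the gate, 48 mm above the bench, at track x = -45 mm, y = -23.5 mm. Hub 16 mm diameter, 71 mm high. From it the gate, an upright aluminium plate 5 mm thick, from 33 to 63 mm above the bench, reaches out 90 mm.
- gate_tip (a point): Centre of the black bead at the gate's free end, 90 mm from the hinge axis, 48 mm above the bench.
- bottle_1: Small reagent bottle, brown with white cap, 42 mm diameter, 68 mm high, straight body up to 42 mm above its foot, about 0.1 kg. Origin: centre of its underside, z axis up along the bottle. Number 1 of the row, first, nearest the end stop; at home it is at track y = +134 mm. Bottles stand on the track floor, less than 1 mm apart.
- bottle_2: Small reagent bottle, brown with white cap, 42 mm diameter, 68 mm high, straight body up to 42 mm above its foot, about 0.1 kg. Origin: centre of its underside, z axis up along the bottle. Number 2 of the row, second; at home at about y = +92 mm. Bottles stand on the track floor, less than 1 mm apart.
- bottle_3: Small reagent bottle, brown with white cap, 42 mm diameter, 68 mm high, straight body up to 42 mm above its foot, about 0.1 kg. Origin: centre of its underside, z axis up along the bottle. Number 3 of the row, third; at home at about y = +50 mm. Bottles stand on the track floor, less than 1 mm apart.
- bottle_4: Small reagent bottle, brown with white cap, 42 mm diameter, 68 mm high, straight body up to 42 mm above its foot, about 0.1 kg. Origin: centre of its underside, z axis up along the bottle. Number 4 of the row, last, the one to push on; at home at about y = +8 mm. Bottles stand on the track floor, less than 1 mm apart.
- vial: Bystander: small specimen vial with cap, 25 mm diameter, 46 mm high, upright beside the track. Origin: centre of underside.
- beaker: Bystander: clear beaker, 62 mm diameter, 78 mm high, upright beside the track. Origin: centre of underside.
- timer: Bystander: white bench timer lying flat beside the track, 62 x 62 x 22 mm. Origin: centre of underside.
Things that resemble listed ones, but are neither listed nor needed, are in the scene too. What is shaped like the bottle_3 but green or purple is not meant.

How it is judged:
On the way, in this order (a step that is already met when the one before it is completed fails the run):
1. the whole row is home against the end stop while the gate is still open (y of bottle_1 in the frame of track above 0.129 m and y of bottle_2 in the frame of track above 0.087 m and y of bottle_3 in the frame of track above 0.045 m and y of bottle_4 in the frame of track above 0.002 m and value of joint gate above 0.8 rad), for 0.2 s.
2. the gate is shut behind the row (value of joint gate below 0.07 rad), for 0.2 s.
At the end, for the whole second after the job is handed in: All four bottles stand upright on the track floor at rest, the first within 5 mm of touching the end stop and each of the others within 5 to 6 mm of its home place behind it, and the gate is shut to within 0.07 rad of square (y of bottle_1 in the frame of track above 0.129 m and y of bottle_2 in the frame of track above 0.087 m and y of bottle_3 in the frame of track above 0.045 m and y of bottle_4 in the frame of track above 0.002 m and z of each of bottle_1, bottle_2, bottle_3, bottle_4 in the frame of track below 0.01 m and angle between each of bottle_1, bottle_2, bottle_3, bottle_4's own z axis and vertical below 0.1 rad and x of bottle_1 in the frame of track between -0.01 and 0.01 m and x of bottle_2 in the frame of track between -0.01 and 0.01 m and x of bottle_3 in the frame of track between -0.01 and 0.01 m and x of bottle_4 in the frame of track between -0.01 and 0.01 m and linear speed of each of bottle_1, bottle_2, bottle_3, bottle_4 below 0.01 m/s and value of joint gate below 0.07 rad).
It fails at once if a bottle is lifted off the track floor (by 10 mm) (z of any of bottle_1, bottle_2, bottle_3, bottle_4 in the frame of track above 0.016 m).
It fails at once if a bottle is tipped (by more than 0.3 rad) (angle between any of bottle_1, bottle_2, bottle_3, bottle_4's own z axis and vertical above 0.3 rad).
It fails at once if a bottle is taken between the fingers ((horizontal distance between the grasp point and bottle_1 below 0.012 m and contact force between the fingers and bottle_1 above 0.5 N) or (horizontal distance between the grasp point and bottle_2 below 0.012 m and contact force between the fingers and bottle_2 above 0.5 N) or (horizontal distance between the grasp point and bottle_3 below 0.012 m and contact force between the fingers and bottle_3 above 0.5 N) or (horizontal distance between the grasp point and bottle_4 below 0.012 m and contact force between the fingers and bottle_4 above 0.5 N)).
It fails at once if the row is knocked apart (a gap of over 13 mm between neighbours) (horizontal distance between bottle_1 and bottle_2 above 0.055 m or horizontal distance between bottle_2 and bottle_3 above 0.055 m or horizontal distance between bottle_3 and bottle_4 above 0.055 m).
It fails at once if the vial, the beaker or the timer is moved (by more than 15 mm) (distance of any of vial, beaker, timer from where it was at the start of the episode above 0.015 m).
It also fails if it takes over 51 s, if anything falls off the work surface, if the arm or the gripper's body presses on something with over 40 N, if the wrist force passes 120 N, or if a joint passes its speed limit or range.

## Working session

There is one attempt and no reset: what is moved stays moved. The work goes in short steps, each a Python script; the robot and the scene stay as the last script left them, time stands still between calls to the robot, and variables do not carry over. Pictures are saved under pics/ and viewed, at most 10 in all, crops included, and the job is handed in when it is done.

```bash
mkdir -p pics; ls
cat > h.py <<'E'
import numpy as np, cv2
from bench import *
def world(c,u,v,z=None):
    K=c["intrinsics"];ray=np.linalg.inv(K)@np.array([u,v,1.]);R=c["R"];t=c["t"]
    if z is None: return R.T@(ray*c["range_z"][int(v),int(u)]-t)
    o=-R.T@t;d=R.T@ray
    return o+d*(z-o[2])/d[2]
E
python3 - <<'E'
from h import *
for n in ("top","scene"):
    c=capture(n); cv2.imwrite(f"pics/{n}0.png",c["image"])
    for q in ("track","gate","gate_tip","gate_hinge","bottle_1","vial","beaker","timer"):
        for s in spot_in(n,q)[:7]:
            if s["conf"]<.2: continue
            u,v=s["xy"]; print(n,q,round(s["conf"],2),np.round(s["xy"]),np.round(world(c,u,v),3))
print(current_clock(),current_orientation())
E
```

```text
pics
top track 0.93 [333. 220.] [ 0.542 -0.005  0.004]
top track 0.59 [309. 199.] [0.567 0.051 0.075]
top gate 0.89 [340. 244.] [ 0.491 -0.022 -0.003]
top gate_tip 0.89 [340. 247.] [ 0.477 -0.013  0.064]
top gate_hinge 0.94 [333. 219.] [ 0.543 -0.005  0.004]
top gate_hinge 0.5 [353. 167.] [ 0.658 -0.046  0.003]
top bottle_1 0.94 [327. 213.] [0.544 0.013 0.055]
top bottle_1 0.94 [295. 277.] [0.416 0.071 0.067]
top bottle_1 0.9 [290. 192.] [0.579 0.088 0.071]
top bottle_1 0.9 [343. 216.] [ 0.537 -0.018  0.066]
top bottle_1 0.85 [354. 303.] [ 0.374 -0.04   0.066]
top bottle_1 0.64 [309. 201.] [0.563 0.05  0.072]
top bottle_1 0.58 [243. 287.] [0.394 0.167 0.068]
top vial 0.44 [243. 228.] [0.509 0.176 0.045]
top beaker 0.81 [351. 166.] [ 0.66  -0.042  0.001]
top timer 0.7 [298. 150.] [0.686 0.072 0.02 ]
scene track 0.87 [286. 220.] [0.545 0.053 0.028]
scene track 0.61 [334. 202.] [ 0.48  -0.01   0.058]
scene gate 0.62 [337. 207.] [ 0.474 -0.014  0.046]
scene gate 0.56 [289. 201.] [0.554 0.03  0.053]
scene gate_tip 0.59 [333. 201.] [ 0.481 -0.009  0.06 ]
scene gate_hinge 0.87 [283. 221.] [0.548 0.057 0.025]
scene bottle_1 0.96 [344. 242.] [0.41  0.085 0.048]
scene bottle_1 0.85 [309. 193.] [ 0.538 -0.017  0.056]
scene bottle_1 0.83 [254. 218.] [0.577 0.109 0.048]
scene bottle_1 0.82 [288. 204.] [0.552 0.034 0.051]
scene bottle_1 0.75 [328. 277.] [0.388 0.182 0.047]
scene bottle_1 0.6 [392. 226.] [ 0.369 -0.025  0.039]
scene vial 0.67 [260. 259.] [0.512 0.183 0.029]
scene vial 0.64 [309. 189.] [ 0.539 -0.018  0.063]
scene beaker 0.96 [266. 176.] [ 0.639 -0.017  0.061]
scene timer 0.71 [221. 209.] [0.674 0.084 0.021]
0.9 [ 9.93691323e-01  1.12149660e-01 -9.85641539e-06 -8.61847759e-05]
```

Run:
```python
import cv2
a=cv2.imread("pics/top0.png")[120:330,200:440]
cv2.imwrite("pics/topc.png",cv2.resize(a,None,fx=2.8,fy=2.8,interpolation=2)[:600,:800])
a=cv2.imread("pics/scene0.png")[130:320,180:430]
cv2.imwrite("pics/scenec.png",cv2.resize(a,None,fx=3,fy=3,interpolation=2)[:600,:800])
```

```text
(no output)
```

View pics/topc.png

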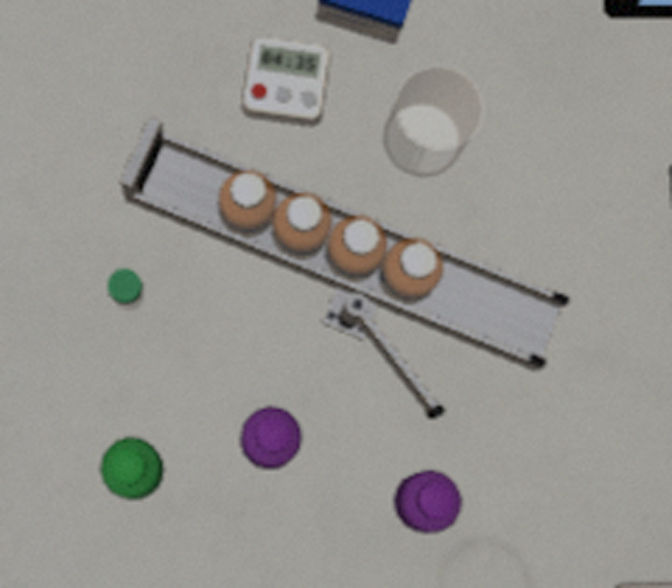

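View pics/scenec.png

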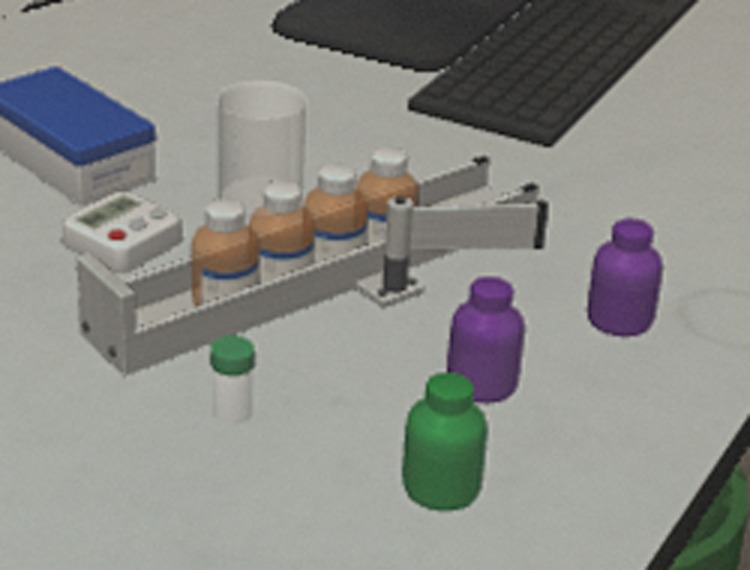

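The top crop shows the track running from the end stop at crop (140,160) to the open end at (550,330). The four brown bottles are at crop (247,190), (304,213), (362,238) and (418,260). The gate hub is at (357,303) with its tip bead at (435,410), so the gate is well open. The green and purple bottles are off the track and are look-alikes. The brown, white-capped ones inside the track are the ones meant.

Run:
```python
from h import *
from scipy.optimize import least_squares
c=capture("top")
cr=lambda u,v:(u/2.8+200,v/2.8+120)
P=lambda u,v,z:world(c,*cr(u,v),z)
# (measured crop px, z, track-frame xy)
pts=[((560,298),.028,(25,-165)),((537,364),.028,(-25,-165)),((155,122),.056,(27,157)),((128,190),.056,(-27,157)),((357,303),.071,(-45,-23.5))]
W=np.array([P(*p,z)[:2] for p,z,_ in pts]);T=np.array([t for *_,t in pts])/1000
def tr(q,T):
    a=q[2];return q[:2]+T@np.array([[np.cos(a),np.sin(a)],[-np.sin(a),np.cos(a)]])
r=least_squares(lambda q:(tr(q,T)-W).ravel(),[.54,0,-1.2])
q=r.x;print("track",q.round(4),"res mm",(r.fun*1000).round(1))
a=q[2];R=np.array([[np.cos(a),-np.sin(a)],[np.sin(a),np.cos(a)]])
tl=lambda w:R.T@(w[:2]-q[:2])
for n,p,z in [("b1",(248,188),.074),("b2",(304,213),.074),("b3",(362,237),.074),("b4",(418,260),.074),("tip",(435,410),.063)]:
    print(n,(tl(P(*p,z))*1000).round(1))
# depth check: caps and wall tops
d=c["range_z"];v,u=np.nonzero(d>0);X=(np.linalg.inv(c["intrinsics"])@np.c_[u,v,np.ones(len(u))].T*d[v,u]-c["t"][:,None]);X=(c["R"].T@X).T
L=(X[:,:2]-q[:2])@R
for nm,m in [("stop",(abs(L[:,0])<.03)&(abs(L[:,1]-.157)<.03)&(abs(X[:,2]-.056)<.005)),("walls",(abs(abs(L[:,0])-.025)<.008)&(L[:,1]<-.06)&(L[:,1]>-.16)&(abs(X[:,2]-.028)<.004))]:
    print(nm,m.sum(),(np.median(L[m],0)*1000).round(1) if m.any() else "",X[m].mean(0).round(3) if m.any() else "")
np.save("track.npy",q)
```

```text
track [ 0.5606  0.0221 -0.3485] res mm [-1.3 -3.8  0.2 -3.6  0.7  1.3  1.2  3.5 -0.9  2.7]
b1 [ 2.5 73.8]
b2 [ 0.9 31.2]
b3 [  0.5 -12. ]
b4 [  0.1 -53.4]
tip [ -89.9 -101.5]
stop 134 [  1.5 157.9] [0.616 0.17  0.055]
walls 215 [ -18.7 -110.6] [ 0.523 -0.083  0.027]
```

```bash
cat >> h.py <<'E'
q=np.load("track.npy");a=q[2];Rt=np.array([[np.cos(a),-np.sin(a)],[np.sin(a),np.cos(a)]])
T2W=lambda x,y,z:np.r_[q[:2]+Rt@np.array([x,y]),z]
W2T=lambda w:np.r_[Rt.T@(np.asarray(w)[:2]-q[:2]),w[2]]
th=(a+np.pi/2)/2
O=[np.cos(th),np.sin(th),0,0]
E
python3 - <<'E'
from h import *
move_gripper(0)
move_ptp(T2W(0,-.125,.16),O)
print(current_clock(),W2T(current_position()).round(4),current_joint_pos())
c=capture("wrist");cv2.imwrite("pics/w1.png",c["image"])
for s in spot_in("wrist","bottle_4")[:5]:
    print(round(s["conf"],2),np.round(s["xy"]),(W2T(world(c,*s["xy"]))*1000).round(1))
d=c["range_z"];v,u=np.nonzero(d>0);X=(c["R"].T@(np.linalg.inv(c["intrinsics"])@np.c_[u,v,np.ones(len(u))].T*d[v,u]-c["t"][:,None])).T
L=np.c_[(X[:,:2]-q[:2])@Rt,X[:,2]]*1000
w=L[(abs(L[:,2]-28)<2.5)&(abs(L[:,0])<33)&(L[:,1]<-80)&(L[:,1]>-160)]
for s in(-1,1):
    k=w[np.sign(w[:,0])==s];print(len(k),k.mean(0) if len(k) else"")
E
```

```text
4.525 [ 0.0004 -0.1258  0.1601] [-3.14665366e-01  3.22878243e-01  1.74246035e+00 -2.88196509e-04
  1.07582843e+00  3.51658154e-02]
0.88 [280. 112.] [  0.7 -53.3  73.7]
0.85 [282.  54.] [  2.  -17.5  74.1]
0.68 [283.  10.] [ 2.9 13.1 54.5]
0.58 [81. 43.] [-136.6   -6.8   51.8]
472 [ -23.70037901 -120.54806065   28.12554182]
477 [  25.97781334 -120.09695944   28.02556454]
```

View pics/w1.png

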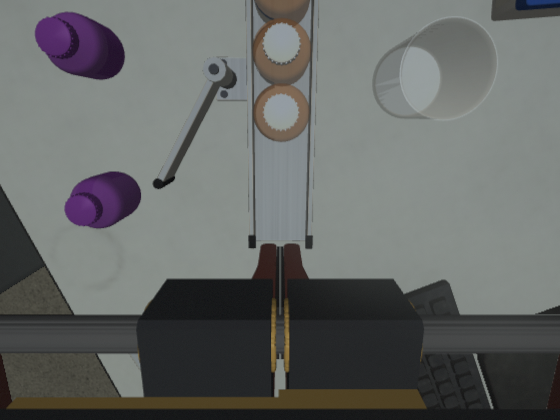

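The wrist view shows the track centred in the picture, the last bottle at (282,112), the gate hub at (216,70) and the tip at (163,184). The track estimate is about 1 mm off in x. I'll lower and push.

Run:
```python
from h import *
servo_line(T2W(.001,-.115,.024),O,rate=.12)
r=servo_line(T2W(.001,-.012,.024),O,rate=.035,contact_N=10)
print(r,current_clock(),W2T(current_position()).round(4),(Rt.T@current_force()[:2]).round(1))
c=capture("wrist");cv2.imwrite("pics/w2.png",c["image"])
c=capture("top");cv2.imwrite("pics/top2.png",cv2.resize(c["image"][120:330,200:440],None,fx=2.5,fy=2.5))
for s in spot_in("top","bottle_1")[:8]:
    print(round(s["conf"],2),np.round(s["xy"]),(W2T(world(c,*s["xy"]))*1000).round(1))
```

```text
True 8.3 [ 0.0011 -0.0208  0.0238] [ 1.4 -3. ]
0.9 [262. 180.] [ -5.  125.9  75.2]
0.78 [281. 187.] [-2.7 87.6 71.8]
0.73 [298. 198.] [-10.5  49.3  69.6]
```

View pics/top2.png

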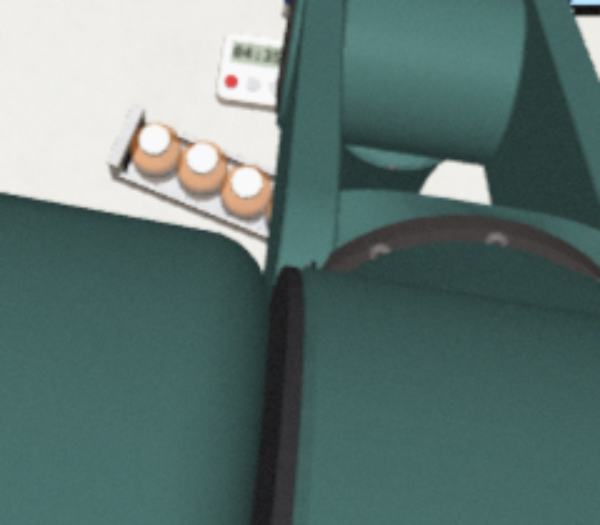

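All visible bottles are up against the stop: bottle 1's cap is at crop (153,138), right beside the plate, and the TCP stopped near its expected place. I'll back off, check the row from the wrist, then go round behind the gate.

```bash
python3 - <<'E'
from h import *
servo_line(T2W(.001,-.075,.024),O,rate=.1)
servo_line(T2W(.001,-.09,.15),O,rate=.2)
c=capture("wrist");cv2.imwrite("pics/w3.png",c["image"])
for s in spot_in("wrist","bottle_1")[:6]:
    print(round(s["conf"],2),np.round(s["xy"]),(W2T(world(c,*s["xy"]))*1000).round(1))
for s in spot_in("wrist","gate_tip")[:2]:
    print("tip",round(s["conf"],2),np.round(s["xy"]),(W2T(world(c,*s["xy"],.06))*1000).round(1))
servo_line(T2W(-.11,-.066,.15),O,rate=.2)
c=capture("wrist");cv2.imwrite("pics/w4.png",c["image"])
c=capture("scene");cv2.imwrite("pics/s4.png",c["image"])
for s in spot_in("scene","bottle_1")[:8]:
    print("scene",round(s["conf"],2),np.round(s["xy"]),(W2T(world(c,*s["xy"]))*1000).round(1))
print(current_clock(),W2T(current_position()).round(4))
E
python3 - <<'E'
import cv2,numpy as np
w=cv2.imread("pics/w3.png");s=cv2.resize(cv2.imread("pics/s4.png")[130:320,180:430],(400,300))
cv2.imwrite("pics/m4.png",np.hstack([cv2.resize(w,(400,300)),s]))
E
```

```text
0.86 [281.  20.] [ 1.3 39.  59.4]
0.8 [17.  5.] [-192.7   59.    17.6]
0.75 [101. 244.] [-136.  -114.5   52.8]
0.75 [80. 94.] [-136.7   -5.4   53. ]
0.72 [278.  73.] [-1.   5.8 73.4]
tip 0.89 [198. 165.] [-56.7 -53.2  60. ]
scene 0.95 [285. 202.] [-14.7  17.7  58.7]
scene 0.81 [229. 221.] [-10.1 136.9  55.7]
scene 0.8 [327. 278.] [-218.1   92.4   47.1]
scene 0.74 [345. 241.] [-163.8    4.8   49.1]
scene 0.7 [265. 209.] [-13.9  63.5  57.9]
scene 0.58 [390. 224.] [-160.8 -110.    40.1]
scene 0.56 [248. 214.] [-8.6 96.7 56.5]
10.9417 [-0.1082 -0.0661  0.1502]
```

View pics/m4.png

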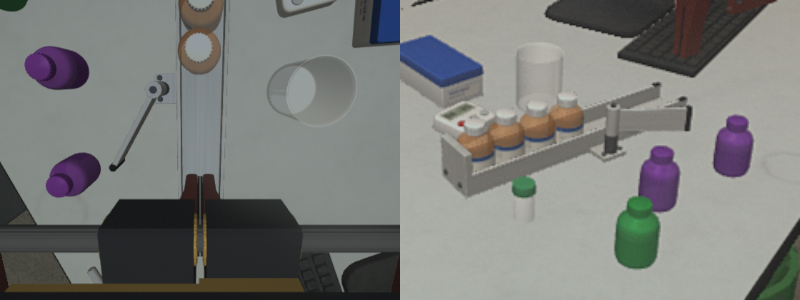

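The row is closed up at the stop with bottle 4 at about y = 6 mm, and the gate is unmoved with its tip at left-panel (113,167). Now I'll swing the gate shut.

Run:
```python
from h import *
H=np.array([-.044,-.0235])
servo_line(T2W(-.108,-.066,.040),O,rate=.15)
def pos(phi,off,r=.065):
    p=H+r*np.array([np.cos(phi),-np.sin(phi)])+off*np.array([-np.sin(phi),-np.cos(phi)])
    return T2W(*p,.040)
for phi in np.linspace(2.05,0.1,11):
    if servo_line(pos(phi,.016),O,rate=.07,contact_N=15): print("contact",phi,current_force().round(1)); break
else:
    r=servo_line(pos(0,.004),O,rate=.03,contact_N=8)
    print(r)
print(current_clock(),W2T(current_position()).round(4),(Rt.T@current_force()[:2]).round(1))
c=capture("wrist");cv2.imwrite("pics/w5.png",c["image"])
```

```text
True
16.0 [ 0.0195 -0.0398  0.0398] [-0.1 -4.8]
```

View pics/w5.png

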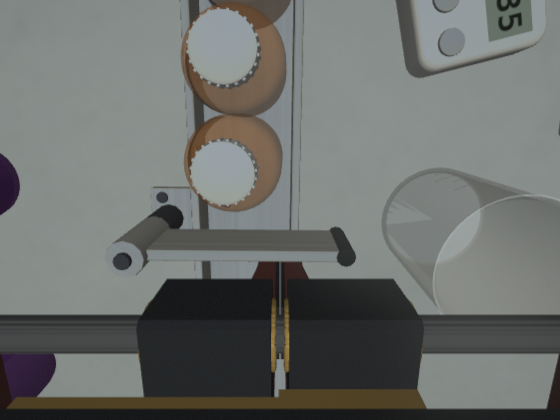

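The gate stands nearly square, with the hub at (122,261) and the tip at (346,258), but the fingers stopped about 4 mm short of where I expected. I'll press again, a bit harder, and see whether it still moves.

Run:
```python
from h import *
x=W2T(current_position())
r=servo_line(T2W(x[0],x[1]+.012,.040),O,rate=.02,contact_N=14)
print(r,W2T(current_position()).round(4),(Rt.T@current_force()[:2]).round(1))
sleep(.3)
x=W2T(current_position())
servo_line(T2W(x[0],x[1]-.04,.04),O,rate=.08)
servo_line(T2W(x[0]-.02,x[1]-.06,.17),O,rate=.2)
c=capture("wrist");cv2.imwrite("pics/w6.png",c["image"])
d=c["range_z"];v,u=np.nonzero(d>0);X=(c["R"].T@(np.linalg.inv(c["intrinsics"])@np.c_[u,v,np.ones(len(u))].T*d[v,u]-c["t"][:,None])).T
L=np.c_[(X[:,:2]-q[:2])@Rt,X[:,2]]*1000
def fit(m):
    k=L[m];return len(k),np.polyfit(k[:,0],k[:,1],1).round(4)
print("gate top",fit((abs(L[:,2]-63)<2.5)&(L[:,0]>-33)&(L[:,0]<38)&(abs(L[:,1]+25)<12)))
w=(abs(L[:,2]-28)<2.5)&(L[:,1]<-45)&(L[:,1]>-150)
for lo,hi in((-33,-15),(15,33)):
    k=L[w&(L[:,0]>lo)&(L[:,0]<hi)];print("wall",len(k),np.polyfit(k[:,1],k[:,0],1).round(4) if len(k)>9 else "")
for s in spot_in("wrist","bottle_1")[:6]:
    print(round(s["conf"],2),np.round(s["xy"]),(W2T(world(c,*s["xy"]))*1000).round(1))
print(current_clock())
```

```text
True [ 0.0195 -0.0399  0.0397] [ 0.9 -2.4]
gate top (711, array([-1.39000e-02, -2.58144e+01]))
wall 568 [ 7.30000e-03 -2.28779e+01]
wall 564 [8.60000e-03 2.70256e+01]
0.93 [287.  13.] [ 4.  38.5 58.5]
0.91 [92. 85.] [-134.7   -8.6   61.6]
0.82 [114. 228.] [-135.5 -116.8   53.9]
0.75 [31.  3.] [-197.9   56.8   14.6]
0.71 [278.  61.] [-1.9  5.5 74.2]
18.225
```

View pics/w6.png

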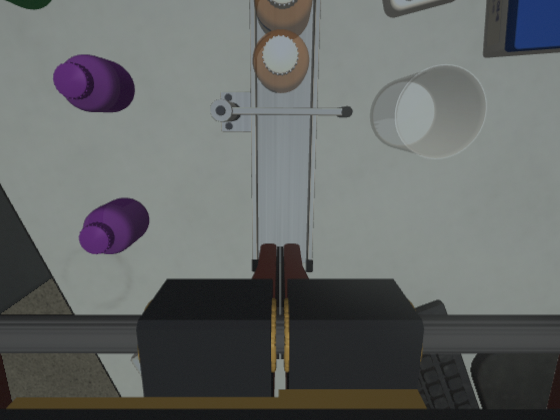

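The gate lies square from (222,110) to (347,111). The fit puts it about 0.006 rad from square to the walls, and it did not move under the harder push. Bottle 4 is 31.3 mm from the gate centreline (31.5 nominal), so the row is home.

```bash
python3 -c "
from bench import *
print(close_job())"
```

```text
the job is handed in; nothing more can be done
None
```

The job is handed in: by my last camera measurements, all four bottles are home against the end stop and the gate is shut to about 0.006 rad of square, with the vial, beaker and timer not touched; it took about 18 s of the 51 s, and no verdict came back.

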